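# Fit the filter and hang the guard of a nail dust collector

## Task

Make the table-top dust collector ready for the next client: set the round filter cassette fully home in the round seat of the collector's sloping face, grip outwards, then hang the steel guard over it with its two holes on the two studs, so that it lies flush on the face. Leave the other things on the table where they stand.

Things in the scene. Friction and masses are not known exactly. Their poses are not given: they have to be found in the camera images.
- collector: white wedge-shaped dust collector, fixed, 270 mm deep, 240 mm wide, 45 mm high at its front edge, 153 mm at the back. Origin: centre of its underside; x to its back, z up. It stands askew: its grey sloping face looks to -x of its own axes, between the robot and the robot's right
- face: the collector's flat sloping face, 28 deg from level, 230 mm up the slope by 240 mm. Origin: its centre, in its plane, which is the centre of the mouth of the round filter seat, 99 mm above the table. x: up the slope, y: left across, z: straight out of the face (28 deg off vertical). Seat: round hole 96 mm across, flat floor 13 mm deep. Studs at x = 52, y = +76 and -76 mm
- stud_left (a point): foot of the left stud, in the plane of the face, at x = 52, y = 76 mm in the face's frame. The steel stud is 8 mm thick and stands 19 mm out of the face along its z; its last 6 mm taper to 3 mm. Axes as the face's
- stud_right (a point): foot of the right stud, of the same shape, at x = 52, y = -76 mm in the face's frame
- filter_grip (a point): filter cassette, loose, flat on the table: grey-rimmed disc 92 mm across, 12 mm thick, lower edge bevelled; on top in the middle a straight grip fin 50 mm long (y), 10 mm thick (x), 18 mm high. This point: centre of the fin, 21 mm above the underside; z out of the pleated top. It may be turned any way about z in its seat. Fully home, this point is 8 mm out of the face's plane. 60 to 110 g
- guard_grip (a point): steel guard, loose, flat on the table: plate 140 (x) by 180 (y) by 4 mm, with a grille box 104 x 104 mm, 28 mm high, 24 mm free inside; on top in the middle a straight grip fin 60 mm long (y), 12 thick (x), 22 high. This point: centre of the fin, 39 mm above the underside; z out of the top. Hung, its axes are the face's and this point is 39 mm straight out from the face's origin. 140 to 280 g
- guard_hole_left (a point): centre, on the underside, of the guard's round 11.5 mm hole at x = 52, y = 76 mm from the plate's middle; goes on the left stud. The holes are near the plate's +x edge, the upper one when it hangs. Axes as the guard's
- guard_hole_right (a point): the same for the guard's other 11.5 mm hole, at x = 52, y = -76 mm; goes on the right stud
- polish_a_mid (a point): bottle of nail varnish, 31 mm across, 80 mm tall, loose, not to be disturbed; this point is about half-way up on its axis
- polish_b_mid (a point): bottle of nail varnish, 31 mm across, 80 mm tall, loose, not to be disturbed; this point is about half-way up on its axis
- polish_c_mid (a point): bottle of nail varnish, 31 mm across, 80 mm tall, loose, not to be disturbed; this point is about half-way up on its axis
- bur_stand_mid (a point): round stand of drill bits under a clear cover, 72 mm across, 92 mm tall, loose, not to be disturbed; this point is about half-way up on its axis
- brush_pot_mid (a point): white pot of brushes, 76 mm across, 170 mm tall with the brushes, loose, not to be disturbed; this point is about half-way up on its axis
Things that resemble listed ones, but are neither listed nor needed, are in the scene too. There is more than one size of the part that bears filter_grip; the job needs the largest.

How it is judged (in metres and radians):
On the way:
1. the filter cassette is fully home in the seat (x of filter_grip in the frame of face between -0.0045 and 0.0045 m and y of filter_grip in the frame of face between -0.0045 and 0.0045 m and z of filter_grip in the frame of face between 0.005 and 0.0115 m and angle between the z axis of filter_grip and the z axis of face, either way round below 0.06 rad), for 0.2 s.
At the end, for the whole second after the job is handed in: Filter flat in its seat: fin centre within 4.5 mm of the seat's axis and 5 to 11.5 mm out of the face, axis within 0.06 rad of the face's normal. Guard hung: both hole centres within 4.5 mm of their studs' feet, normal within 0.035 rad of the face's. Both at rest (all of step 1 and distance between guard_hole_left and stud_left below 0.0045 m and distance between guard_hole_right and stud_right below 0.0045 m and angle between the z axis of guard_grip and the z axis of face, either way round below 0.035 rad and linear speed of each of filter, guard below 0.02 m/s); the robot touches nothing.
It fails at once if a bystander was shifted by more than 30 mm or knocked over (distance of any of polish_a_mid, polish_b_mid, polish_c_mid, bur_stand_mid, brush_pot_mid from where it was at the start of the episode above 0.03 m).
It also fails if it takes over 69 s, if anything falls off the work surface, if the arm or the gripper's body presses on something with over 40 N, if the wrist force passes 120 N, or if a joint passes its speed limit or range.

## Robot

A 7-joint arm with a two-finger parallel gripper is mounted at the origin on the work surface. World frame = base frame: x ahead of the robot, y to its left, z up, the work surface at z = 0. Lengths are in mm, angles in rad, forces in N, time in s.
With the tool pointing down it reaches from about 425 to 800 mm from the base axis. Payload 8.3 kg.
Tool frame: the origin (TCP) lies at the very end of the fingers, on their centre line; the grasp point (between the pads) lies 19 mm behind it; z points along the fingers, y is the direction in which the jaws open and shut (so a half turn about z gives the same grasp; the last joint's range is limited). The gripper opens to 85 mm and grips with 20 to 120 N. Pads are 22 mm wide; open, the fingers measure 114 mm over their backs; the gripper's body (76 mm by 85 mm) begins 54 mm behind the grasp point. The pads swing forward as they close: fully open they stand 13 mm farther back than shut.
Start: joints at [-1.382, 0.383, 0.016, 1.37, -0.006, 1.388, -0.046], TCP at [155.665, 605.286, 231.279] pointing down, gripper open.
Joint ranges: [-2.95, 2.95], [-0.25, 2.06], [-1.52, 1.56], [0.18, 2.33], [-1.44, 4.58], [0.02, 2.06], [-3.01, 3.01]. Speed limits (rad/s): [2.39, 2.39, 3.01, 3.01, 3.14, 3.14, 3.14].

## Interface

Orientations are given as a 3x3 rotation matrix whose columns are the frame's x, y, z axes.
In Python, from rig import bot, solver, viewer, order gives the robot as it stands. Calls block until the motion is done:
- bot.reach(position, orientation): joint-space move of the TCP to a pose.
- bot.servo_line(position, vel=150, orientation=None, guard=None): straight line of the TCP; orientation=None keeps the orientation; vel is the mean speed in mm/s. With guard (N) it stops when the force on the tool has changed by that much, and returns True; else False.
- bot.set_joints(angles): joint-space move.
- bot.move_gripper(opening, grasp_force=None): finger opening in mm; grasp_force is the grip in N (None keeps the last); returns when the fingers have stopped.
- bot.pause(seconds).
- solver.ik(position, orientation): joint angles nearest the present ones, or None.
- viewer.capture(name): name is "scene" or "top"; returns a dict with "image" (400x640x3 uint8, blue, green, red), "fov_y" (degrees; the focal length in pixels is half the picture's height over the tangent of half this angle, whatever the lens; pixels are square), "cx", "cy" (the principal point, pixels), "k1" (the pictures are not rectified: a ray, as slopes to the right and down, at radius r is drawn at 1 + k1 r^2 times it, then the intrinsics apply), "rvec" (rotation vector, rad) and "tvec" (3), from world to camera coordinates, as OpenCV has them. Camera axes: x right, y down, z forward; pixel columns grow to the right and rows downward; lengths in mm; the calibration is good to about 2 mm. A picture is of the moment at which its call begins. There is no depth.
A pose or a line that the arm cannot do raises bot.MotionError and nothing moves.
- order.sign_off(): hands the job in, once; it reports no verdict.
Readings, each from a call of its own:
- bot.read_time_s(): time.
- bot.read_joint_pos(): joint angles.
- bot.read_joint_vel(): joint speeds.
- bot.read_joint_torque(): joint torques, N m.
- bot.read_position(): TCP position.
- bot.read_tcp_rot(): TCP orientation.
- bot.read_ft_force(): force on the tool from outside, world axes, zero at the start.
- bot.read_ft_torque(): the same for the moment, N m.
- bot.read_finger_gap(): finger opening in mm.
Only numpy, scipy, OpenCV 4.12 (cv2) and the standard library are available. Lean on these libraries where they do the work, as an engineer would, in place of code of your own. Each camera call takes 0.05 s, during which the arm holds its last target. There are 200 camera calls.

## Working session

There is one attempt and no reset: what is moved stays moved. The work goes in short steps, each a Python script; the robot and the scene stay as the last script left them, time stands still between calls to the robot, and variables do not carry over. Pictures are saved under pics/ and viewed, about 8 in all and at most 12, crops included, and the job is handed in when it is done.

```bash
ls; mkdir -p pics; python3 - <<'E'
from rig import bot, solver, viewer, order
import cv2,pickle
d={}
for n in("scene","top"):
    c=viewer.capture(n); d[n]=c; cv2.imwrite(f"pics/{n}0.png",c["image"])
    print({k:v for k,v in c.items() if k!="image"})
pickle.dump(d,open("cap0.pkl","wb"))
print(bot.read_time_s(),bot.read_tcp_rot(),bot.read_finger_gap())
E
```

```text
pics
{'fov_y': 43.944903679548545, 'cx': 321.73852268682725, 'cy': 206.39868438953332, 'k1': -0.055427740503868506, 'rvec': array([ 0.80681563,  2.67012087, -0.98456869]), 'tvec': array([ 420.025188  , -158.73883127, 1522.99615099])}
{'fov_y': 49.64975444671606, 'cx': 326.68386930414175, 'cy': 203.80474887100303, 'k1': -0.03380658650174203, 'rvec': array([ 2.13536522, -2.1603865 ,  0.12029957]), 'tvec': array([  42.34001922,  530.33441931, 1447.73354164])}
0.1 [[-9.68482933e-01  2.49079545e-01 -4.33770308e-04]
 [ 2.49079922e-01  9.68481379e-01 -1.73496170e-03]
 [-1.20450036e-05 -1.78832427e-03 -9.99998401e-01]] 85.75737196589299
```

View pics/scene0.png

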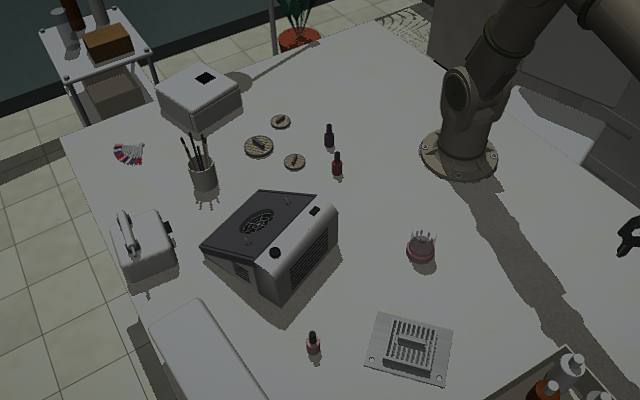

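View pics/top0.png

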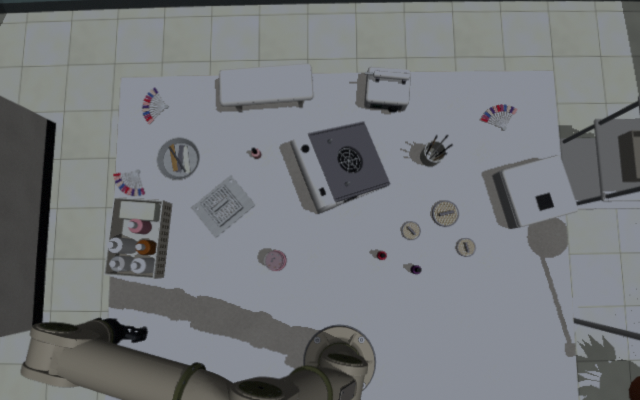

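Scene: collector at (270,240), guard at (410,345), and three discs at (258,147), (281,122) and (294,161). In the top view the same things are at (345,165) collector, (223,206) guard, and discs at (445,213), (411,230), (466,247). The largest disc, (445,213) top / (258,147) scene, is my choice. I'll check it in a crop.

```bash
cat > h.py <<'E'
import cv2,numpy as np,pickle
def rays(c,px):
    f=200/np.tan(np.radians(c["fov_y"]/2)); K=np.array([[f,0,c["cx"]],[0,f,c["cy"]],[0,0,1.]])
    return K,np.array([c["k1"],0,0,0.])
def proj(c,P):
    K,D=rays(c,0); return cv2.projectPoints(np.float64(P).reshape(-1,1,3),c["rvec"],c["tvec"],K,D)[0].reshape(-1,2)
def ray(c,px):
    K,D=rays(c,0); R=cv2.Rodrigues(c["rvec"])[0]
    n=cv2.undistortPoints(np.float64(px).reshape(-1,1,2),K,D).reshape(-1,2)
    d=np.c_[n,np.ones(len(n))]@R; return -R.T@c["tvec"],d
def onz(c,px,z):
    o,d=ray(c,px); return o+d*((z-o[2])/d[:,2])[:,None]
def crop(img,u,v,w,h,s):
    a=img[v:v+h,u:u+w]; a=cv2.convertScaleAbs(a,alpha=1.6,beta=15)
    return cv2.resize(a,None,fx=s,fy=s,interpolation=cv2.INTER_CUBIC)
E
python3 - <<'E'
from h import *
d=pickle.load(open("cap0.pkl","rb"));t=d["top"];s=d["scene"]
A=crop(t["image"],390,185,100,75,4)
B=crop(t["image"],180,165,100,75,4)
C=crop(t["image"],285,115,114,100,4)  
D=crop(s["image"],355,300,100,90,4)
cv2.imwrite("pics/c1.png",np.vstack([np.hstack([A,B]),np.hstack([cv2.resize(C,(400,300)) if 0 else crop(s["image"],230,105,100,75,4),crop(s["image"],360,308,100,75,4)])]))
cv2.imwrite("pics/c2.png",np.vstack([crop(t["image"],285,115,110,100,4)[:,:440],]) )
e=crop(s["image"],195,180,150,130,4); e2=crop(t["image"],285,115,110,100,4)
cv2.imwrite("pics/c2.png",cv2.resize(np.hstack([e[:400],e2])[:, :],(0,0),fx=.75,fy=.75))
for n,p in dict(filt=(445,213),m1=(411,230),m2=(466,247),guard=(223,206)).items(): print(n,onz(t,p,10))
for n,p in dict(filt=(258,147),m1=(294,161),m2=(281,122),guard=(410,345)).items(): print(n,onz(s,p,10))
for n,p in dict(pot=(430,155),pa=(381,255),pb=(415,269),pc=(255,153),bur=(275,261)).items(): print(n,onz(t,p,50))
E
```

```text
filt [[ 496.54347244 -373.45961241   10.        ]]
m1 [[ 439.06932142 -253.50802234   10.        ]]
m2 [[ 378.23446707 -440.47563311   10.        ]]
guard [[530.7799563  399.84106899  10.        ]]
filt [[ 498.32833682 -368.68553659   10.        ]]
m1 [[ 437.48177182 -252.07500749   10.        ]]
m2 [[ 378.55447424 -431.61850731   10.        ]]
guard [[526.79183393 400.8350663   10.        ]]
pot [[ 693.27685959 -320.81025997   50.        ]]
pa [[ 354.24615648 -143.5050852    50.        ]]
pb [[ 306.64744113 -255.22971247   50.        ]]
pc [[709.0224527 281.9217985  50.       ]]
bur [[338.112954   210.83179385  50.        ]]
```

View pics/c1.png

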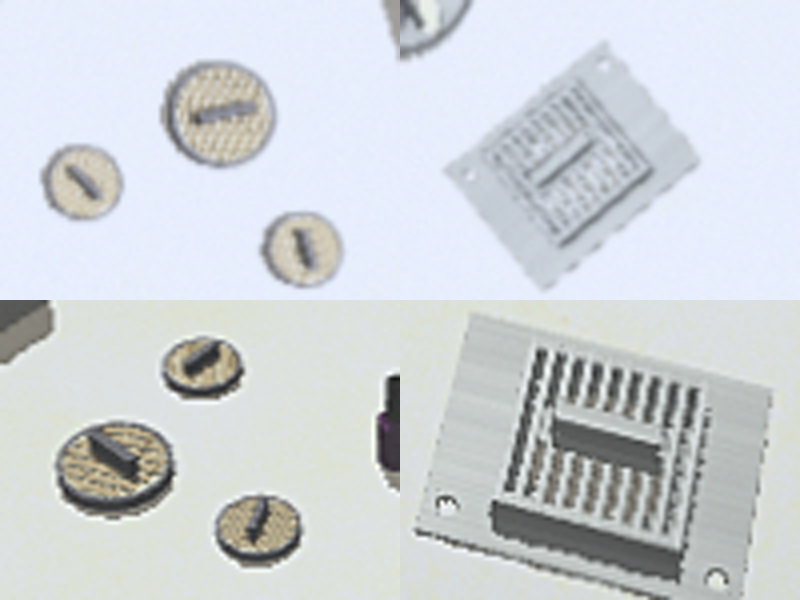

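View pics/c2.png

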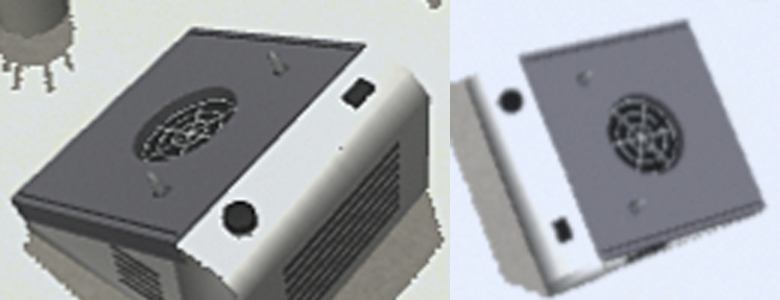

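The crop confirms the choice: the disc at (445,213) is clearly the largest of the three. In the guard crop the holes are on the upper-left edge, at top px (230.5,181) and (196,208.5). The collector's studs are on the left (upper) side of the face. Next I'll fit all three poses to image edges in both views.

```bash
cat > fit.py <<'E'
from h import *
from scipy.optimize import least_squares
from scipy.ndimage import map_coordinates
def rz(a): c,s=np.cos(a),np.sin(a); return np.array([[c,-s,0],[s,c,0],[0,0,1.]])
t28=np.radians(28); FX=np.array([[np.cos(t28),0,-np.sin(t28)],[0,1,0],[np.sin(t28),0,np.cos(t28)]])
def face(p): R=rz(p[2]); return np.array([p[0],p[1],0])+R@[-33.5,0,99.],R@FX   # collector pose -> face
def seg(a,b,n=40): a,b=np.float64(a),np.float64(b); k=np.linspace(.06,.94,n)[:,None]; return a+(b-a)*k,np.tile(b-a,(n,1))/np.linalg.norm(b-a)
def circ(r,z,n=80):
    k=np.linspace(0,2*np.pi,n,endpoint=False); return np.c_[r*np.cos(k),r*np.sin(k),0*k+z],np.c_[-np.sin(k),np.cos(k),0*k]
def rect(x,y,z): 
    c=[(x,y,z),(x,-y,z),(-x,-y,z),(-x,y,z)]; return [seg(c[i],c[(i+1)%4]) for i in range(4)]
def edges(c,pose,curves,w):
    o,R=pose; P=np.vstack([q[0] for q in curves])@R.T+o; T=np.vstack([q[1] for q in curves])@R.T
    a=proj(c,P); d=proj(c,P+T)-a; n=np.c_[-d[:,1],d[:,0]]; n/=np.linalg.norm(n,axis=1)[:,None]
    s=np.arange(-w,w+.01,.25); g=cv2.GaussianBlur(cv2.cvtColor(c["image"],cv2.COLOR_BGR2GRAY).astype(float),(0,0),.8)
    q=a[:,None]+n[:,None]*s[None,:,None]; v=map_coordinates(g,[q[...,1],q[...,0]],order=1)
    G=np.abs(np.gradient(v,axis=1)); i=G.argmax(1); ok=G.max(1)>1.0
    return a+n*s[i][:,None],n,ok
def fit(cams,mk,p,cv,ws=(5,3,2,2)):
    for w in ws:
        E=[edges(c,mk(p),cv[k],w) for k,c in cams.items()]
        def res(p):
            o,R=mk(p); out=[]
            for (k,c),(m,n,ok) in zip(cams.items(),E):
                P=np.vstack([q[0] for q in cv[k]])@R.T+o; out.append((((proj(c,P)-m)*n).sum(1))[ok])
            return np.concatenate(out)
        r=least_squares(res,p,loss="soft_l1",f_scale=.4,x_scale=[10,10,.1]); p=r.x
    e=res(p); n1=E[0][2].sum(); print("p",p.round(4),"med|res|",[np.median(abs(e[:n1])).round(2),np.median(abs(e[n1:])).round(2)],"n",len(e))
    return p
flat=lambda p:(np.array([p[0],p[1],0]),rz(p[2]))
Ff=[seg((-40,0,0),(40,0,0))]
faceC=[circ(48,0),seg((-110,120,0),(110,120,0)),seg((-110,-120,0),(110,-120,0)),seg((115,120,0),(115,-120,0))]
guardC=rect(70,90,4)
filtC=[circ(46,12)]
def overlay(c,pose,curves,img):
    for q in curves:
        for u,v in proj(c,q[0]@pose[1].T+pose[0]): 
            yield u,v
E
cat > run1.py <<'E'
from fit import *
d=pickle.load(open("cap0.pkl","rb"))
t,s=d["top"],d["scene"]
res={}
for nm,cams in (("both",{"top":t,"scene":s}),("top",{"top":t}),("scene",{"scene":s})):
    print(nm)
    f=fit(cams,face,[640,20,1.85],{"top":faceC,"scene":faceC})
    g=fit(cams,flat,[530,400,.675],{"top":guardC,"scene":guardC})
    l=fit(cams,flat,[497,-371,0.],{"top":filtC,"scene":filtC})
    if nm=="both": res=dict(f=f,g=g,l=l)
# filter fin yaw by clicks (at fin top z=30)
a=onz(t,[[390+(195.5)/4-.5,185+118.5/4-.5],[390+255.5/4-.5,185+104.5/4-.5]],30)
b=onz(s,[[230+92.5/4-.5,105+135.5/4-.5],[230+135.5/4-.5,105+170.5/4-.5]],30)
for k in(a,b):
    v=k[1]-k[0]; print("fin",k.mean(0),np.linalg.norm(v),np.degrees(np.arctan2(v[1],v[0])))
print("face",face(res["f"]))
pickle.dump(res,open("poses.pkl","wb"))
vis=[]
for c,boxes in((t,[(285,115,110,85),(180,165,110,85)]),(s,[(195,180,150,116),(355,300,105,85)])):
    row=[]
    for (u,v,w,h) in boxes:
        k=390/w; im=cv2.resize(crop(c["image"],u,v,w,h,1),None,fx=k,fy=k,interpolation=cv2.INTER_CUBIC)[:300]
        L=[seg((52,76,0),(52,76,19),5),seg((52,-76,0),(52,-76,19),5)]
        for ps,cv,col in((face(res["f"]),faceC+L,(0,0,255)),(flat(res["g"]),guardC+rect(52,52,28)+[circ(5.75,4,12)],(0,160,0))):
            for q in cv:
                for x,y in proj(c,q[0]@ps[1].T+ps[0]): 
                    cv2.circle(im,(int((x-u+.5)*k),int((y-v+.5)*k)),0,col,-1)
        row.append(im[:300,:390])
    m=min(r.shape[0] for r in row); vis.append(np.hstack([r[:m] for r in row]))
cv2.imwrite("pics/ov.png",np.vstack(vis))
E
python3 run1.py
```

```text
both
p [638.6067  35.2055   1.9464] med|res| [np.float64(1.1), np.float64(0.73)] n 274
p [530.7269 402.4717   0.6947] med|res| [np.float64(0.47), np.float64(0.52)] n 320
p [ 4.959423e+02 -3.732092e+02 -1.000000e-04] med|res| [np.float64(0.48), np.float64(0.71)] n 160
top
p [640.9362  37.975    1.9437] med|res| [np.float64(1.06), np.float64(nan)] n 149
p [531.4014 401.406    0.6916] med|res| [np.float64(0.26), np.float64(nan)] n 160
p [ 496.6495 -370.9642    0.    ] med|res| [np.float64(0.75), np.float64(nan)] n 80
scene
p [616.755   27.5802   1.9854] med|res| [np.float64(0.78), np.float64(nan)] n 143
p [530.5465 402.8876   0.6959] med|res| [np.float64(0.42), np.float64(nan)] n 160
p [ 494.2194 -375.9924    6.2827] med|res| [np.float64(0.22), np.float64(nan)] n 80
fin [ 496.58578361 -371.38813407   30.        ] 53.142818816361086 -77.63055367407516
fin [ 497.62106722 -365.60522309   30.        ] 54.67315656151166 98.91555721028364
face (array([650.8950633 ,   4.04068675,  99.        ]), array([[-0.32388077, -0.93029286,  0.17221046],
       [ 0.82139984, -0.36681766, -0.43674604],
       [ 0.46947156,  0.        ,  0.88294759]]))
  return _methods._mean(a, axis=axis, dtype=dtype,
  ret = ret.dtype.type(ret / rcount)
```

View pics/ov.png

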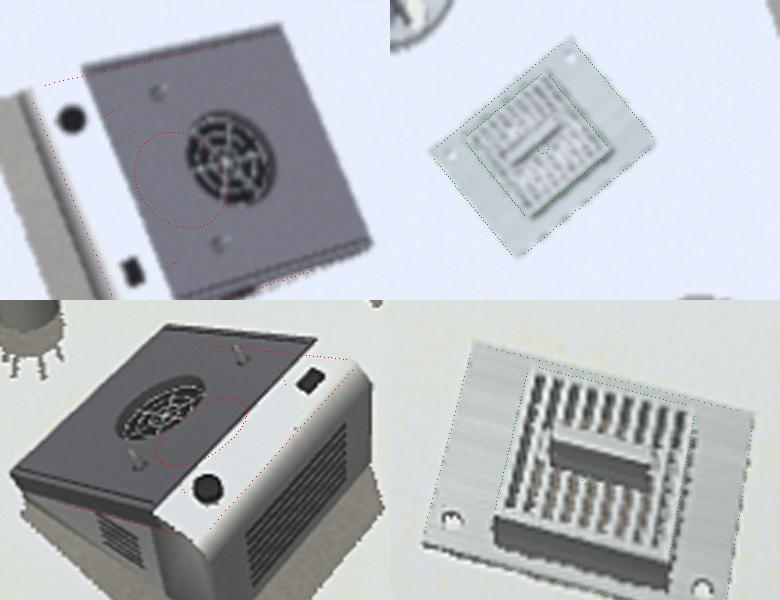

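The guard fits well, but the collector started too far off and the fit went astray. I'll restart it from the studs and seat centre, and add the fin edges to the filter fit.

```bash
python3 - <<'E'
import re
s=open("run1.py").read()
s=s.replace('res={}\n','''res={}
T=lambda u,v:(285+(u-450+.5)/3-.5,115+(v+.5)/3-.5)
S=lambda u,v:(195+(u+.5)/3-.5,180+(v+.5)/3-.5)
FP=np.float64([(0,0,0),(115,120,0),(115,-120,0),(52,76,9),(52,-76,9)])
cl={"top":np.array([T(643,133),T(603,258),T(521,57),T(636,205),T(585,76)]),"scene":np.array([S(188,127),S(178,245),S(364,47),S(157,183),S(279,62)])}
def rr(p):
    o,R=face(p); return np.concatenate([(proj(d[k],FP@R.T+o)-cl[k]).ravel() for k in cl])
r0=least_squares(rr,[640,20,1.85],x_scale=[10,10,.1]); print("init",r0.x,rr(r0.x).reshape(-1,2).round(1).tolist()); p0=r0.x
''').replace("[640,20,1.85],{","p0,{").replace("[497,-371,0.]","[497,-370,.2]")
open("run1.py","w").write(s)
f=open("fit.py").read()
f=f.replace("filtC=[circ(46,12)]","filtC=[circ(46,12)]+rect(5,25,30)").replace("ws=(5,3,2,2)","ws=(2.5,2,1.5,1.5)")
f=f.replace("seg((-110,120,0),(110,120,0)),seg((-110,-120,0),(110,-120,0)),","")
open("fit.py","w").write(f)
s=open("run1.py").read()
s=s.replace("(355,300,105,85)])","(230,115,60,46)])").replace("(180,165,110,85)","(415,190,60,46)").replace("flat(res[\"g\"]),guardC+rect(52,52,28)+[circ(5.75,4,12)]","flat(res[\"l\"]),filtC")
open("run1.py","w").write(s)
E
python3 -W ignore run1.py
```

```text
init [671.40000462   4.45470953   3.12358953] [[-13.5, -9.6], [37.6, -24.2], [-10.6, 42.4], [12.3, -23.5], [-17.6, 19.3], [-4.9, 17.8], [9.8, -83.5], [-2.8, 46.6], [4.8, -36.6], [-6.0, 45.5]]
both
p [671.3125   8.4338   3.07  ] med|res| [np.float64(0.87), np.float64(0.76)] n 102
p [530.7038 402.4594   0.6951] med|res| [np.float64(0.49), np.float64(0.5)] n 320
p [ 4.961882e+02 -3.745217e+02  2.455000e-01] med|res| [np.float64(0.38), np.float64(0.64)] n 480
top
p [666.3271   9.8298   3.0248] med|res| [np.float64(0.78), np.float64(nan)] n 38
p [531.4161 401.4025   0.6915] med|res| [np.float64(0.26), np.float64(nan)] n 160
p [ 4.965545e+02 -3.704486e+02  1.999000e-01] med|res| [np.float64(0.76), np.float64(nan)] n 240
scene
p [672.5184   8.1853   3.0799] med|res| [np.float64(0.75), np.float64(nan)] n 65
p [530.4724 402.8337   0.6954] med|res| [np.float64(0.48), np.float64(nan)] n 160
p [ 5.030078e+02 -3.761899e+02  6.330000e-02] med|res| [np.float64(0.57), np.float64(nan)] n 237
fin [ 496.58578361 -371.38813407   30.        ] 53.142818816361086 -77.63055367407516
fin [ 497.62106722 -365.60522309   30.        ] 54.67315656151166 98.91555721028364
face (array([704.72674071,   6.03796754,  99.        ]), array([[-0.88068672, -0.07151666,  0.46826944],
       [ 0.06314547, -0.99743941, -0.03357504],
       [ 0.46947156,  0.        ,  0.88294759]]))
```

View pics/ov.png

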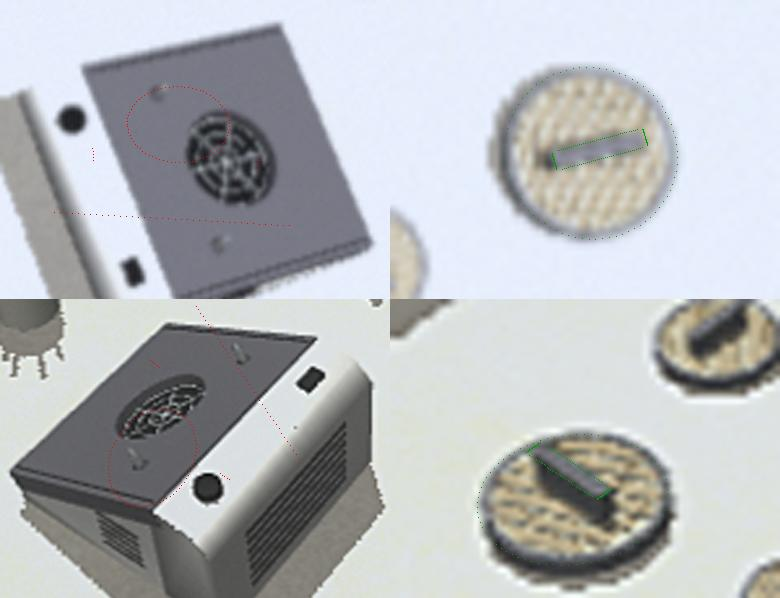

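The scene-view left and right labels were swapped: that camera faces the robot, so the left stud is the upper one in its picture. Fixing that.

```bash
python3 - <<'E'
s=open("run1.py").read()
s=s.replace("S(178,245),S(364,47),S(157,183),S(279,62)","S(364,47),S(178,245),S(279,62),S(157,183)")
s=s.replace('(415,190,60,46)','(285,115,110,85)') if 0 else s
open("run1.py","w").write(s)
E
python3 -W ignore run1.py
```

```text
init [657.66775843 -11.17297485   1.94199787] [[0.6, 0.5], [-0.9, 1.3], [-1.4, -0.2], [0.2, 0.3], [-0.4, 0.8], [-1.3, -0.9], [0.4, -0.8], [-0.9, -0.1], [-0.7, 0.6], [0.0, 0.7]]
both
p [657.6089 -11.5004   1.9371] med|res| [np.float64(0.24), np.float64(0.27)] n 240
p [530.7038 402.4594   0.6951] med|res| [np.float64(0.49), np.float64(0.5)] n 320
p [ 4.961882e+02 -3.745217e+02  2.455000e-01] med|res| [np.float64(0.38), np.float64(0.64)] n 480
top
p [659.2544 -11.5454   1.9381] med|res| [np.float64(0.25), np.float64(nan)] n 120
p [531.4161 401.4025   0.6915] med|res| [np.float64(0.26), np.float64(nan)] n 160
p [ 4.965545e+02 -3.704486e+02  1.999000e-01] med|res| [np.float64(0.76), np.float64(nan)] n 240
scene
p [656.6541 -11.3674   1.9366] med|res| [np.float64(0.27), np.float64(nan)] n 120
p [530.4724 402.8337   0.6954] med|res| [np.float64(0.48), np.float64(nan)] n 160
p [ 5.030078e+02 -3.761899e+02  6.330000e-02] med|res| [np.float64(0.57), np.float64(nan)] n 237
fin [ 496.58578361 -371.38813407   30.        ] 53.142818816361086 -77.63055367407516
fin [ 497.62106722 -365.60522309   30.        ] 54.67315656151166 98.91555721028364
face (array([669.60794973, -42.77770034,  99.        ]), array([[-0.31625587, -0.93365181,  0.16815623],
       [ 0.82436562, -0.35818193, -0.43832297],
       [ 0.46947156,  0.        ,  0.88294759]]))
```

View pics/ov.png

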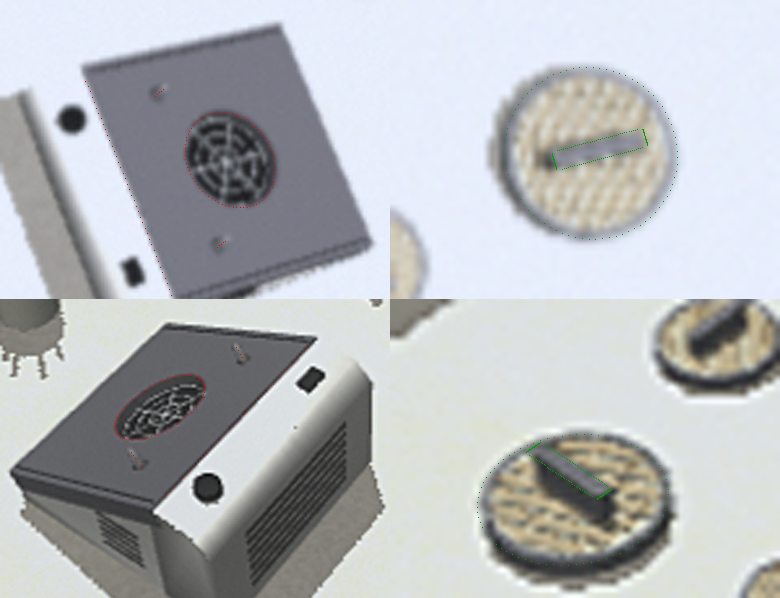

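Collector fit is now good: seat rim, upper edge and both studs overlay the picture. By eye the filter overlay sits about 3 mm too far to -y in both views, so I'll use (497,-371.3), yaw about 0.2. Next is an IK check of the plan.

```bash
cat > plan.py <<'E'
from fit import *
from rig import bot, solver, viewer, order
P=pickle.load(open("poses.pkl","rb"))
O,RF=face(P["f"])
def tool(z,y): z=np.float64(z)/np.linalg.norm(z); y=np.float64(y); y=y-z*(y@z); y/=np.linalg.norm(y); return np.column_stack([np.cross(y,z),y,z])
L0=np.array([497,-371.3,0]); GP=np.array([*P["g"][:2],0]); gy=P["g"][2]
H_F=14.; H_G=30.5   # TCP above underside when gripping
def Rl(s): return tool([0,0,-1],s*rz(.2)[:,0])
def Rg(s): return tool([0,0,-1],s*rz(gy)[:,0])
def Rseat(a): return tool(-RF[:,2],RF@[np.cos(a),np.sin(a),0])
def Rhang(s): return tool(-RF[:,2],s*RF[:,0])
E
python3 - <<'E'
from plan import *
show=lambda n,q:print(n,None if q is None else np.round(q,2))
for s in(1,-1):
    show(f"filt{s}",solver.ik(L0+[0,0,H_F],Rl(s)));show("  hi",solver.ik(L0+[0,0,150],Rl(s)))
    show(f"guard{s}",solver.ik(GP+[0,0,H_G],Rg(s)));show("  hi",solver.ik(GP+[0,0,200],Rg(s)))
    show(f"hang{s}",solver.ik(O+RF[:,2]*H_G,Rhang(s)));show("  hi",solver.ik(O+RF[:,2]*(H_G+60),Rhang(s)))
for a in range(0,360,45):
    show(f"seat{a}",solver.ik(O+RF[:,2]*(H_F-13),Rseat(np.radians(a)))); show("  hi",solver.ik(O+RF[:,2]*80,Rseat(np.radians(a))))
E
```

```text
filt1 [-0.03  0.75  0.9   1.65 -0.65  1.07  1.27]
  hi [-0.15  0.67  1.13  1.53 -0.61  1.33  1.25]
guard1 [-0.88  0.64  0.26  1.48 -0.18  1.05  0.12]
  hi [-0.89  0.5   0.29  1.3  -0.14  1.36  0.09]
hang1 [-0.23  0.99  1.01  1.1  -1.06  1.83  2.56]
  hi [-0.17  1.01  1.09  0.96 -1.12  1.96  2.53]
filt-1 [-0.22  1.07  1.35  1.66 -1.08  1.33 -1.62]
  hi [-0.22  0.82  1.35  1.54 -0.81  1.44 -1.76]
guard-1 [-1.43  1.1   1.35  1.51 -1.08  1.4  -2.47]
  hi [-1.41  0.86  1.35  1.33 -0.83  1.57 -2.61]
hang-1 [-0.18  0.93  0.87  1.1  -0.95  1.78 -0.62]
  hi [-0.12  0.95  0.92  0.96 -0.99  1.9  -0.65]
seat0 [-0.24  0.98  0.95  1.16 -1.03  1.77  2.57]
  hi [-0.18  1.01  1.08  0.99 -1.11  1.94  2.54]
seat45 [ 0.78  1.14 -1.3   1.09  0.58  1.61  2.48]
  hi [ 0.75  1.1  -1.3   0.92  0.55  1.76  2.53]
seat90 [-0.34  1.18  1.35  1.17 -1.34  1.97 -2.04]
  hi [-0.19  1.03  1.12  0.99 -1.15  1.96 -2.16]
seat135 [-0.3   1.06  1.12  1.16 -1.16  1.85 -1.31]
  hi [-0.19  1.03  1.12  0.99 -1.15  1.96 -1.37]
seat180 [-0.2   0.93  0.85  1.16 -0.95  1.72 -0.61]
  hi [-0.13  0.94  0.91  0.99 -0.98  1.88 -0.64]
seat225 [-0.22  0.95  0.88  1.16 -0.98  1.74  0.19]
  hi [-0.15  0.96  0.97  0.99 -1.03  1.9   0.16]
seat270 [-0.23  0.96  0.93  1.16 -1.01  1.75  0.99]
  hi [-0.15  0.97  0.98  0.99 -1.03  1.9   0.95]
seat315 [-0.21  0.94  0.86  1.16 -0.96  1.73  1.75]
  hi [-0.13  0.94  0.9   0.99 -0.97  1.87  1.71]
```

```bash
python3 - <<'E'
from plan import *
R=Rl(1)
bot.reach(L0+[0,0,180],R)
bot.move_gripper(36,40)
bot.servo_line(L0+[0,0,50],200)
g=bot.servo_line(L0+[0,0,H_F],50,guard=12)
print(g,bot.read_position(),bot.read_time_s())
bot.move_gripper(0,40); print("gap",bot.read_finger_gap(),bot.read_ft_force())
bot.servo_line(L0+[0,0,180],150)
print("gap",bot.read_finger_gap(),bot.read_ft_force(),bot.read_time_s())
A=Rseat(np.radians(270)); 
bot.reach(O+RF[:,2]*100,A)
print(bot.read_joint_pos().round(2),bot.read_time_s())
bot.servo_line(O+RF[:,2]*(H_F+8),120)
d={}
for n in("scene","top"): d[n]=viewer.capture(n)
pickle.dump(d,open("cap1.pkl","wb"))
print(bot.read_time_s(),bot.read_position()-(O+RF[:,2]*(H_F+8)),bot.read_ft_force())
cv2.imwrite("pics/hov.png",np.hstack([crop(d["scene"]["image"],210,170,100,100,4),crop(d["top"]["image"],300,115,100,100,4)]))
E
```

```text
False [ 497.06268523 -371.53019879   14.21350315] 5.9
gap 9.102253063085929 [ 0.86789363 -0.07282272  2.90617714]
gap 8.77788788082939 [-0.69452747  0.89386454 -1.94726077] 7.5083
[-0.07  0.91  0.82  0.93 -0.92  1.89  0.88] 8.7833
9.6833 [ 0.43357779 -0.97429302  1.08081301] [-0.51792026 -0.28063133 -0.66154171]
```

View pics/hov.png

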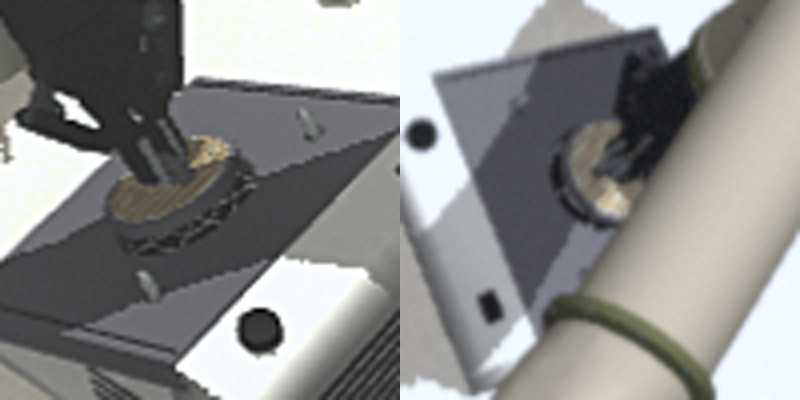

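The filter is held square, 8 mm above the seat and roughly concentric with it: scene disc centre at about (252,217), seat behind it. I'll try insertion with a force guard, and spiral-search if it hits the rim.

```bash
python3 - <<'E'
from plan import *
n=RF[:,2]
loc=lambda:((bot.read_position()-O)@RF)
print(bot.read_tcp_rot()[:,2]@-n, loc().round(2))
def probe(x,y):
    bot.servo_line(O+RF@[x,y,H_F+2],60)
    g=bot.servo_line(O+RF@[x,y,H_F-14],25,guard=8)
    l=loc(); print((x,y),g,l.round(2),bot.read_ft_force()@RF,round(bot.read_time_s(),1)); return l[2]
for x,y in[(0,0),(2,0),(-2,0),(0,2),(0,-2),(3,0),(-3,0)]:
    if probe(x,y)<H_F-10: break
E
```

```text
0.9999979761106136 [-0.43 -0.06 23.45]
(0, 0) True [-0.    0.01  2.25] [1.21459534 0.64539621 4.48757478] 10.5
```

```bash
python3 - <<'E'
from plan import *
loc=lambda:((bot.read_position()-O)@RF)
g=bot.servo_line(O+RF@[0,0,-1],20,guard=15); print(g,loc().round(2),(bot.read_ft_force()@RF).round(1))
bot.move_gripper(26); print(loc().round(2),bot.read_finger_gap(),(bot.read_ft_force()@RF).round(1))
bot.servo_line(O+RF@[0,0,60],120)
# push down with closed fingers on the fin top? look first
bot.servo_line(O+RF@[0,0,160],200)
bot.reach(GP+[0,0,230],Rg(1))
d={}
for n in("scene","top"): d[n]=viewer.capture(n)
pickle.dump(d,open("cap2.pkl","wb")); print(bot.read_time_s(),bot.read_joint_pos().round(2))
def seated(p): return O+RF@[p[0],p[1],0],RF@rz(p[2])
C={"scene":[circ(46,-1)]+rect(5,25,17),"top":[circ(46,-1)]+rect(5,25,17)}
for k in d: fit({k:d[k]},seated,[0,0,np.pi/2],C)
cv2.imwrite("pics/seat.png",np.hstack([crop(d["scene"]["image"],210,180,80,80,5),crop(d["top"]["image"],310,120,80,80,5)]))
E
```

```text
True [-0.02  0.01  2.27] [ 0.9 -0.   5.3]
[-0.33  0.39  1.16] 25.864257574090647 [ 1.3 -0.5  0.1]
14.3667 [-1.28  0.64  0.99  1.27 -0.52  1.49  0.34]
p [0.2959 5.5862 2.3232] med|res| [np.float64(0.65), np.float64(nan)] n 239
p [-5.8244  0.5296  1.638 ] med|res| [np.float64(0.79), np.float64(nan)] n 234
  return _methods._mean(a, axis=axis, dtype=dtype,
  ret = ret.dtype.type(ret / rcount)
```

View pics/seat.png

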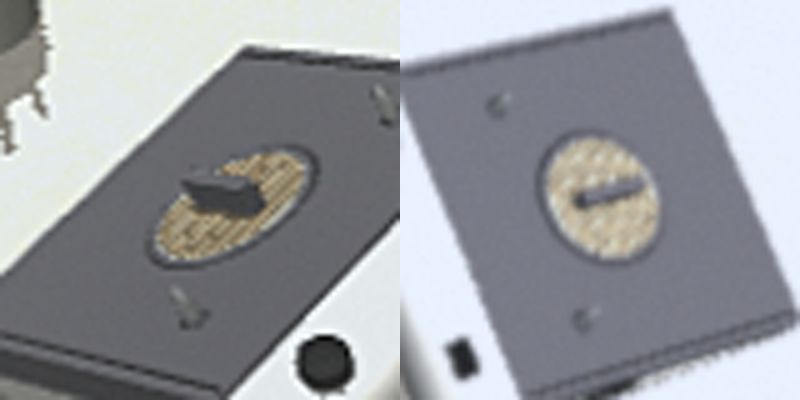

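The filter sits flush and concentric in the seat: scene centre about (256,221), top about (350,160). The tip reached the expected depth under contact force. The edge-fit numbers here are unreliable because they jump to neighbouring edges. Now the guard.

```bash
python3 -W ignore - <<'E'
from plan import *
G=np.array([530.9,402.2,0]);R=Rg(1)
loc=lambda:((bot.read_position()-O)@RF)
bot.move_gripper(40,80)
bot.servo_line(G+[0,0,70],200,R)
g=bot.servo_line(G+[0,0,H_G],50,guard=12); print(g,bot.read_position())
bot.move_gripper(0,80); print("gap",bot.read_finger_gap(),bot.read_position())
bot.servo_line(G+[0,0,260],180); print("gap",bot.read_finger_gap(),bot.read_ft_force(),bot.read_time_s())
bot.reach(O+RF[:,2]*170,Rhang(1)); print(bot.read_joint_pos().round(2))
bot.servo_line(O+RF[:,2]*(H_G+24),120); bot.pause(.3)
d={}
for n in("scene","top"): d[n]=viewer.capture(n)
pickle.dump(d,open("cap3.pkl","wb"))
print(bot.read_time_s(),loc(),bot.read_ft_force())
def held(p): return O+RF@[p[0],p[1],24],RF@rz(p[2])
for k in d: fit({k:d[k]},held,[0,0,0],{k:guardC for k in d},ws=(3,2,1.5,1.5))
cv2.imwrite("pics/gh.png",np.hstack([crop(d["scene"]["image"],195,160,130,130,3),crop(d["top"]["image"],280,95,130,130,3)]))
E
```

```text
False [531.16039693 402.2531088   30.79827704]
gap 10.237325725832411 [531.12653102 402.35561188  31.13781011]
gap 10.15630843418837 [ 0.13621676  0.73882638 -3.11049614] 18.3417
[ 0.04  0.94  0.79  0.7  -0.95  2.02  2.37]
21.85 [-1.14633982e-01  3.00825298e-02  5.47132527e+01] [ 0.14347404  0.25982016 -2.41047102]
p [ 2.6735 -0.4748  0.0175] med|res| [np.float64(0.5), np.float64(nan)] n 132
p [ 0.1676 -1.9542 -0.005 ] med|res| [np.float64(0.24), np.float64(nan)] n 112
```

View pics/gh.png

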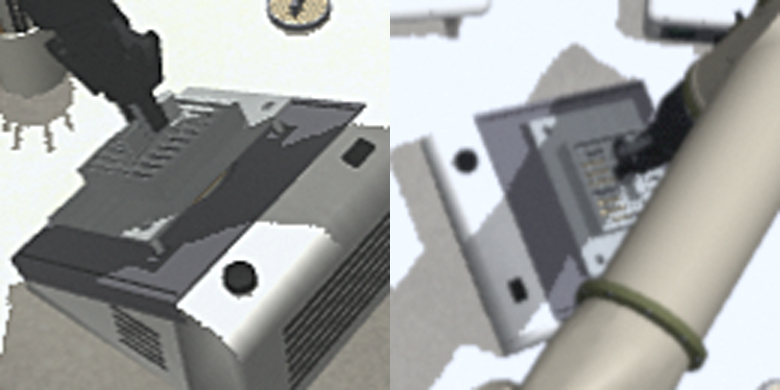

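The guard hovers 24 mm out and square to the face, with its holes by the stud tips: scene hole at (284,195), top holes at (332,136) and (347,181). The fitted offset is at most 3 mm, inside the tapered studs' 4 mm capture range. Lowering it with a force guard.

```bash
python3 -W ignore - <<'E'
from plan import *
loc=lambda:((bot.read_position()-O)@RF)
for z,f in((12,8),(-1,15)):
    g=bot.servo_line(O+RF@[0,0,31+z],30,guard=f)
    print(g,loc().round(2),(bot.read_ft_force()@RF).round(1),(bot.read_ft_torque()@RF).round(2),bot.read_finger_gap(),bot.read_time_s())
    if g: break
E
```

```text
False [ 1.500e-01 -3.000e-02  4.271e+01] [-0.8 -0.5 -2.2] [-0.04  0.83  0.01] 10.069421788096344 22.3833
True [-2.400e-01 -1.000e-02  3.188e+01] [1.3 0.1 4.9] [-0.08  0.32  0.04] 10.315008651619564 22.7917
```

Contact came at 31.9 mm against about 31.1 expected, so the guard is on the studs and down on the face. Release and check.

```bash
python3 -W ignore - <<'E'
from plan import *
loc=lambda:((bot.read_position()-O)@RF)
g=bot.servo_line(O+RF@[0,0,30],20,guard=12); print(g,loc().round(2),(bot.read_ft_force()@RF).round(1))
bot.move_gripper(36); print(loc().round(2),bot.read_finger_gap())
bot.servo_line(O+RF@[0,0,75],100)
bot.servo_line(O+RF@[0,0,180],200)
bot.reach(np.array([450,400,280.]),Rg(1))
d={}
for n in("scene","top"): d[n]=viewer.capture(n)
pickle.dump(d,open("cap4.pkl","wb")); print(bot.read_time_s())
def h(p): return O+RF@[p[0],p[1],0],RF@rz(p[2])
C={k:guardC for k in d}
for k in d: fit({k:d[k]},h,[0,0,0],C,ws=(3,2,1.5,1.5))
fit(d,h,[0,0,0],C,ws=(3,2,1.5,1.5))
cv2.imwrite("pics/end.png",np.hstack([crop(d["scene"]["image"],200,170,130,130,3),crop(d["top"]["image"],285,105,130,130,3)]))
E
```

```text
False [-2.200e-01  1.000e-02  3.185e+01] [-0.1  0.7  8.2]
[ 0.19 -0.05 29.49] 36.07098726066751
26.8917
p [-2.6906  1.9625  0.003 ] med|res| [np.float64(0.22), np.float64(nan)] n 159
p [-1.8835 -1.6359 -0.0039] med|res| [np.float64(0.25), np.float64(nan)] n 160
p [-2.0445e+00  1.4580e-01 -1.6000e-03] med|res| [np.float64(0.52), np.float64(0.25)] n 319
```

View pics/end.png

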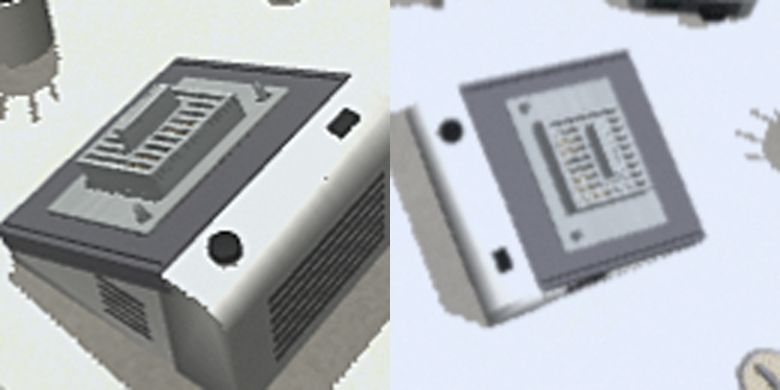

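The guard hangs flush with both studs through its holes (scene (247,241) and (287,200), top (329,141) and (347,184)). The fit gives a 2.0 mm sag down the slope, against 1.75 mm expected from hole play, 0.1 mm sideways and no twist. Handing in.

```bash
python3 -c "
from rig import bot,order
print(bot.read_time_s(),bot.read_ft_force()); order.sign_off()"
```

```text
26.8917 [ 0.28176352  0.05557072 -0.16792108]
the job is handed in; nothing more can be done
```

I seated the largest filter cassette in the round seat, grip outwards, and hung the guard on both studs. I handed the job in at 26.9 s with the gripper clear of everything; no verdict is reported.

- **Filter:** The insertion stopped on contact at 2.3 mm (expected about 1.2 mm), and the tool settled to 1.2 mm when the gripper opened. The picture shows the filter flush and concentric. The numeric edge fit of the seated filter failed: it gave 5–6 mm offsets that disagreed between the two cameras, because it locked onto neighbouring edges. I relied on the contact depth and the picture instead, and the guard later went down over the filter without being held up.
- **Guard:** The final fit using both cameras puts it 2.0 mm down the slope (1.75 mm expected from the play in the holes) and 0.1 mm sideways, with no noticeable twist. Both studs show through the holes. The cameras taken singly disagree by about 3.6 mm sideways (+2.0 and -1.6 mm); I put this down mostly to calibration error.
- **Bystanders:** I planned the path to stay clear of them and felt no unexpected contact. I did not measure their positions again at the end.

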